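Load the drilling jig and index its turntable to the drill

TASK

Take the tenoned blank out of the tray and load it into the nest of the turntable with the nest at one of its two side stops, clear of the guard (turn it there first if it is not): tenon towards the pivot, lowered right down on the nest floor, not dropped. Then turn the table a quarter turn by its peg so that it clicks home at the middle stop, the nest facing the drill under the guard, and let go. Leave the offcuts and everything else on the bench where they are.

Things in the scene. Friction and masses are not known exactly. Their poses are not given: they have to be found in the camera images.
- jig: Drilling jig, fixed (place and yaw vary). Origin on the bench on the turntable's vertical pivot; +x points from the pivot to the drill. Round steel base, radius 135 mm, 16 mm high. On its +x side a horizontal drill (not running): bit tip 133 mm from the pivot, green motor of radius 37 mm, up to 101 mm high, out to x = 350 mm, on a foot 110 mm wide.
- guard (a point): Centre of the top of the clear plastic guard plate, fixed on the jig over the middle stop (jig x = 94 mm), 107 mm above the bench: 88 (x) x 90 (y) x 5 mm; two posts carry it at jig x = 148, y = +-50 mm. Under it the nest cannot be loaded from above.
- turntable (a joint): Turntable angle, rad, counter-clockwise from above positive. Sprung detents at 0 (middle stop: nest at the drill, under the guard) and +-1.571 (side stops: nest on the jig's +y / -y side). Resists with up to 0.5 N m (5 N at the peg); let go between stops, it springs to the nearest (halfway: 0.785). End stops +-1.68. Starts anywhere in +-1.6. Disc radius 130 mm, top 40 mm above the bench.
- nest (a point): Centre of the nest's floor, 80 mm from the pivot, 40 mm above the bench; x points outward, z up. Takes the blank lying as in the tray, length along x, 3 mm play. Steel cheeks 50 mm tall close both ends (inner faces x = -35, +34.5 mm; about 8 thick); at x -35 to -20 mm two equally tall shoulders leave a 20 mm slot for the tenon. Long sides open but for rails 8 mm high, 8 wide, inner faces y = +-20.5 mm.
- peg_top (a point): Centre of the top of the turntable's handle peg: upright black cylinder, 22 mm diameter, 55 mm tall on the disc, top 95 mm above the bench, 100 mm from the pivot opposite the nest.
- tray: Plywood tray, 100 x 142 mm, fixed; origin under its centre. Floor 6 mm thick, ends (+-x) open, side walls 34 mm high at y = +-65 to 71 mm. Three blocks lie on its floor side by side at y = -41, 0, 41 mm in any order, lengths along x, only 7 mm apart with thin ribs 15 mm high between: no room for fingers between them; their ends are free.
- blank: The tenoned blank, hardwood, about 65 g: 62 mm long (x), 34 mm wide (y), 44 mm tall (z). Origin at the middle of its underside. From x = -17 to 31 mm it is a full 34 mm wide; from x = -31 to -17 mm it narrows to the tenon, 12 mm wide and full height.
- tenon_end (a point): Centre of the tenon's end face (blank x = -31 mm, 22 mm above its underside).
- offcut0: Plain block 62 x 34 x 44 mm without tenon, in the tray; origin at the middle of its underside. Stays.
- offcut1: Another one, the same. Stays.
- spray_can: Spray can, radius 33 mm, 190 mm tall, standing; origin under its centre. Stays.
- glue_bottle: White glue bottle, radius 30 mm, 160 mm tall, standing; origin under its centre. Stays.
- tape_roll: Blue tape roll lying flat, radius 36 mm, 25 mm high; origin under its centre. Stays.
- sanding_block: Sanding block, 55 (x) x 90 (y) x 30 mm; origin under its centre. Stays.
- screw_box: Open plywood box of screws, 110 (x) x 150 (y) mm, 45 mm high, fixed; origin under its centre.

How it is judged:
By the outcome, as a careful person would: the job done as asked, in the order asked, and still so for the second after the job is handed in, with the robot touching nothing.
It also fails if it takes over 72 s, if anything falls off the work surface, if the arm or the gripper's body presses on something with over 40 N, if the wrist force passes 120 N, or if a joint passes its speed limit or range.

ROBOT

A 6-joint arm with a two-finger parallel gripper is mounted at the origin on the work surface. World frame = base frame: x ahead of the robot, y to its left, z up, the work surface at z = 0. Lengths are in m, angles in rad, forces in N, time in s.
With the tool pointing down it reaches from about 0.225 to 0.875 m from the base axis. Payload 3.4 kg.
Tool frame: the origin (TCP) lies midway between the tips of the shut fingers; the grasp point (between the pads) lies 19 mm behind it (manip.grip_point_offset is the distance from the TCP to the grasp point, in m); z points along the fingers, y is the line along which they close (so a half turn about z gives the same grasp; the last joint's range is limited). The gripper opens to 85 mm and grips with 20 to 120 N. Pads are 22 mm wide; open, the fingers measure 114 mm over their backs; the gripper's body (76 mm by 85 mm) begins 54 mm behind the grasp point. The pads swing forward as they close: fully open they stand 13 mm farther back than shut.
Start: joints at [-0.121, 0.276, 1.505, -0, 1.361, -0.121], TCP at [0.575, -0, 0.231] pointing down, gripper open.
Joint ranges: [-2.89, 2.89], [-0.75, 2.08], [0.22, 2.7], [-1.18, 4.32], [0.11, 2.71], [-2.7, 2.7]. Speed limits (rad/s): [2.57, 2.57, 3.14, 3.14, 3.14, 3.14].

INTERFACE

Orientations are given as a unit quaternion [w, x, y, z].
In Python, from rig import manip gives the robot as it stands.
- The arm moves only by the shell command python3 -m handwheel 'ROWS' [FORCE]. ROWS is JSON, a list of rows, each an object with "translation": the shift along the tool's x, y, z in m, a list of three; "angular": the turn, a rotation vector about the tool's x, y, z in degrees, a list of three; "hand": the closure, from 0 (fully open) to 1 (shut). A call has 1 to 10 rows; each row shifts and turns the commanded pose from where the row before left it, along the tool's axes as they then stand; what a row does not reach is not made up. A row lasts 1/12 s, in which the tool goes at most 41.7 mm and 7.16 degrees, less where a joint would pass 70% of its speed; a pose out of reach is approached as far as the arm can. A call with a gripper value outside its range is refused whole. The fingers move at their own pace and stop on an object; FORCE is the grip in N (left out, the last holds). Time passes only in rows, so rows that do not move let the fingers close. It gives the time, the measured TCP pose, the force, the opening and the grip force at its end, in the units of the state.
- manip.get_state(): the state, without advancing time (a new reading comes with each control period).
- manip.get_image(name): name is "scene" or "side" or "wrist"; returns the picture (420x560x3 uint8, red, green, blue); there is no depth.
- manip.camera_info(name): a dict with "camera_matrix" (3x3 intrinsics, pixels), "eye" and "orientation" of the camera in the world; the wrist camera has in their place "tool_from_camera" (4x4, takes a point from camera to tool coordinates, whose origin is the TCP and whose axes are the flange's). Camera axes: x right, y down, z forward; pixel columns grow to the right and rows downward; lengths in m; the calibration is good to about 2 mm. A picture is of the moment at which its call begins: read the wrist's pose just before it. camera_info takes no time and is no camera call.
- manip.sign_off(): hands the job in; it is judged then, once.
The state is a dict: "clock": time; "qpos": joint angles; "qd": joint speeds; "effort": joint torques, N m; "position": TCP position; "ee_rot": TCP orientation; "contact_force": force on the tool from outside, world axes, zero at the start; "moment": the same for the moment, N m; "width": finger opening in m; "gripper_force": force on a finger pad.
Only numpy, scipy, OpenCV 4.12 (cv2) and the standard library are available. Lean on these libraries where they do the work, as an engineer would, in place of code of your own. Each camera call takes 0.05 s, during which the arm holds its last target. There are 200 camera calls.

## Working session

There is one attempt and no reset: what is moved stays moved. The work goes in short steps, Python scripts to look and compute and a shell command to move; the robot and the scene stay as the last step left them, time stands still between calls to the robot, and variables do not carry over. Pictures are saved under pics/ and viewed, at most 13 in all, crops included, and the job is handed in when it is done.

```bash
mkdir -p pics; ls
python3 - <<'E'
from rig import manip
import cv2
for n in("scene","side"):
    cv2.imwrite(f"pics/{n}0.png",manip.get_image(n)[:,:,::-1]); print(n,manip.camera_info(n))
print(manip.camera_info("wrist")); print(manip.get_state()); print(manip.grip_point_offset)
E
```

```text
pics
scene {'camera_matrix': array([[518.81060985,   0.        , 282.86998334],
       [  0.        , 518.81060985, 204.80126806],
       [  0.        ,   0.        ,   1.        ]]), 'eye': array([1.27568258, 0.45722445, 1.07423864]), 'orientation': array([-0.16984558,  0.4610592 ,  0.81553652, -0.30574021])}
side {'camera_matrix': array([[532.15132117,   0.        , 287.40317231],
       [  0.        , 532.15132117, 208.83656217],
       [  0.        ,   0.        ,   1.        ]]), 'eye': array([ 0.41988548, -0.87882565,  1.15286686]), 'orientation': array([-0.34418938,  0.93651086, -0.0635753 ,  0.02095837])}
{'camera_matrix': array([[312.16797518,   0.        , 280.57727036],
       [  0.        , 312.16797518, 207.02233568],
       [  0.        ,   0.        ,   1.        ]]), 'tool_from_camera': array([[ 1.63255190e-04, -9.48657119e-01, -3.16306251e-01,
         8.17893329e-02],
       [ 9.99999578e-01,  4.40707924e-04, -8.05629314e-04,
        -5.22826079e-04],
       [ 9.03664655e-04, -3.16305986e-01,  9.48656791e-01,
        -1.42075910e-01],
       [ 0.00000000e+00,  0.00000000e+00,  0.00000000e+00,
         1.00000000e+00]])}
{'clock': 0.1, 'qpos': array([-1.21003263e-01,  2.76516706e-01,  1.50600583e+00,  4.77022975e-07,
        1.36069394e+00, -1.20981953e-01]), 'qd': array([-0.00045769, -0.00172926, -0.00232747,  0.00050979, -0.00029847,
        0.00178316]), 'effort': array([ 1.55745878e-03, -4.17697620e+01, -2.46405226e+01, -1.74112388e-04,
        5.80947395e-03,  2.85749664e-07]), 'position': array([5.74530927e-01, 4.99441957e-05, 2.30535068e-01]), 'ee_rot': array([-6.39351335e-04,  7.07114118e-01,  7.07098979e-01, -5.00436290e-04]), 'contact_force': array([-0.0202615 ,  0.0189136 , -0.84519804]), 'moment': array([ 0.04140601, -0.02647472,  0.01634948]), 'gripper_force': 0.0, 'width': 0.0852955902212382}
0.0187
```

View pics/scene0.png

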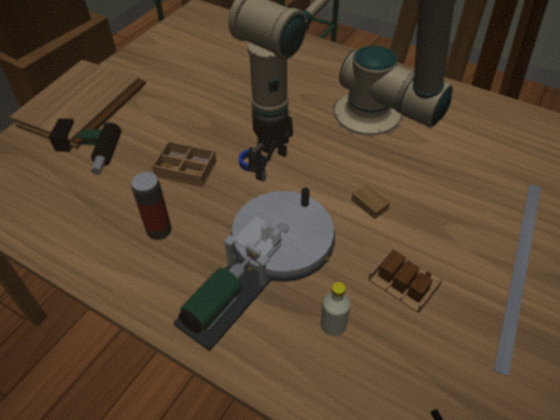

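View pics/side0.png

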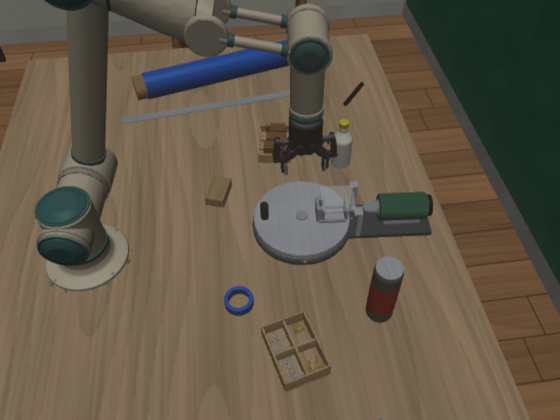

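Both overviews show the turntable with the nest near the drill/guard (scene ~(260,240), side ~(335,205)) and the peg on the robot side (scene (305,190), side (264,207)). The tray is at scene (405,280) and side (275,145), partly hidden there by the gripper. The table must be turned to a side stop first.

```bash
cat > h.py <<'E'
import numpy as np,cv2
from rig import manip
from scipy.spatial.transform import Rotation as R
def q(o): return R.from_quat([o[1],o[2],o[3],o[0]])
def cam(n,st=None):
    c=manip.camera_info(n)
    if n=="wrist":
        T=np.array(c["tool_from_camera"]); Rt=q(st["ee_rot"]).as_matrix()
        return c["camera_matrix"],Rt@T[:3,3]+st["position"],Rt@T[:3,:3]
    return c["camera_matrix"],np.array(c["eye"]),q(c["orientation"]).as_matrix()
def ray(C,uv):
    K,e,M=C; d=M@np.linalg.inv(K)@np.array([uv[0],uv[1],1.]); return e,d/np.linalg.norm(d)
def plane(C,uv,z):
    e,d=ray(C,uv); return e+d*(z-e[2])/d[2]
def tri(C1,u1,C2,u2):
    e,d=ray(C1,u1); f,g=ray(C2,u2)
    s=np.linalg.lstsq(np.c_[d,-g],f-e,rcond=None)[0]
    a,b=e+s[0]*d,f+s[1]*g; return (a+b)/2,np.linalg.norm(a-b)
def proj(C,p):
    K,e,M=C; x=K@(M.T@(np.asarray(p)-e)); return x[:2]/x[2]
E
python3 - <<'E'
from h import *
np.set_printoptions(precision=4,suppress=True)
S,D=cam("scene"),cam("side")
print("peg",tri(S,(305,189),D,(264,204)),plane(S,(305,189),.095),plane(D,(264,204),.095))
print("hub",tri(S,(283,228),D,(302,215)),plane(S,(283,228),.04),plane(D,(302,215),.04))
print("can top",plane(S,(147,181),.19),plane(D,(388,268),.19))
print("glue top",plane(S,(339,288),.16),plane(D,(344,124),.16))
print("motor end bottom",plane(D,(429,234),0),plane(D,(428,207),0),plane(S,(178,318),0),plane(S,(210,341),0))
for u in((370,280),(391,262),(440,286),(415,307)):print("tray",plane(S,u,.006))
for u in((393,257),(407,269),(420,281)):print("block",plane(S,u,.05))
a=cv2.imread("pics/scene0.png")[170:350,215:450]; cv2.imwrite("pics/s1.png",cv2.convertScaleAbs(cv2.resize(a,None,fx=3.3,fy=3.3,interpolation=cv2.INTER_CUBIC),alpha=1.5))
E
```

```text
peg (array([0.4767, 0.0355, 0.0965]), np.float64(0.0009320409270883985)) [0.4759 0.0347 0.095 ] [0.4764 0.0372 0.095 ]
hub (array([0.5775, 0.0301, 0.0412]), np.float64(0.0005872875037625716)) [0.577  0.0295 0.04  ] [0.5774 0.0314 0.04  ]
can top [ 0.7221 -0.256   0.19  ] [ 0.7182 -0.2644  0.19  ]
glue top [0.7331 0.2584 0.16  ] [0.7287 0.2476 0.16  ]
motor end bottom [ 0.9161 -0.0501  0.    ] [0.9428 0.0441 0.    ] [ 0.901  -0.0581  0.    ] [0.9092 0.0394 0.    ]
tray [0.5831 0.2789 0.006 ]
tray [0.5083 0.3013 0.006 ]
tray [0.5123 0.4297 0.006 ]
tray [0.5967 0.3997 0.006 ]
block [0.524  0.3061 0.05  ]
block [0.539 0.348 0.05 ]
block [0.5546 0.3865 0.05  ]
```

View pics/s1.png

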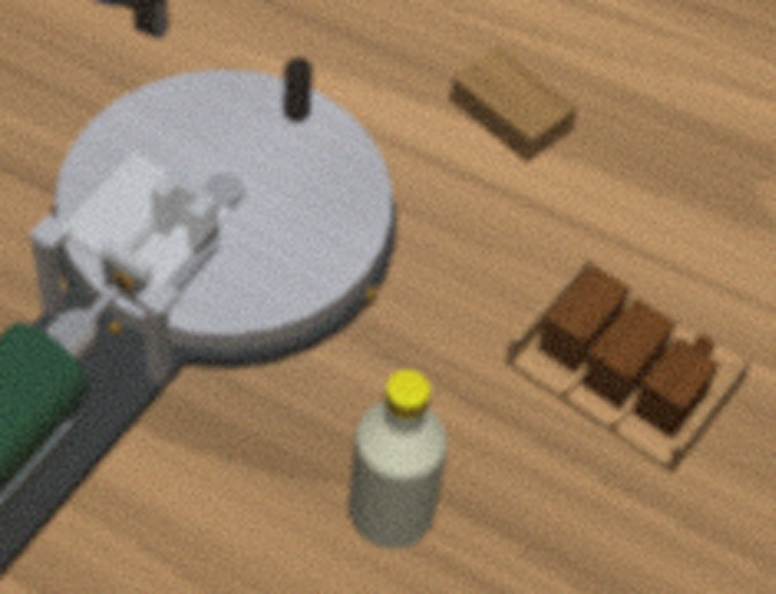

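The zoom shows the tenoned blank as the third block, at crop (685,380), with its tenon pointing to the robot side (705,345). The nest sits at the drill, and the peg (298,90) is free. I'll grip the peg and turn the table +90°, which puts the nest on the tray side.

```bash
python3 -m handwheel '[{"translation":[0.012,-0.033,0],"angular":[0,0,0],"hand":0},{"translation":[0.012,-0.033,0],"angular":[0,0,0],"hand":0},{"translation":[0.012,-0.032,0],"angular":[0,0,0],"hand":0},{"translation":[0,0,0],"angular":[0,0,7.1],"hand":0},{"translation":[0,0,0],"angular":[0,0,7.1],"hand":0},{"translation":[0,0,0],"angular":[0,0,7.1],"hand":0},{"translation":[0,0,0],"angular":[0,0,7.1],"hand":0},{"translation":[0,0,0],"angular":[0,0,7.1],"hand":0},{"translation":[0,0,0],"angular":[0,0,7.1],"hand":0},{"translation":[0,0,0],"angular":[0,0,7.1],"hand":0}]' 20
python3 -m handwheel '[{"translation":[0,0,0],"angular":[0,0,7.1],"hand":0},{"translation":[0,0,0],"angular":[0,0,7.1],"hand":0},{"translation":[0,0,0],"angular":[0,0,7.1],"hand":0},{"translation":[0,0,0],"angular":[0,0,7.1],"hand":0},{"translation":[0,0,0],"angular":[0,0,7.1],"hand":0},{"translation":[0,0,0.02],"angular":[0,0,7.1],"hand":0},{"translation":[0,0,0.03],"angular":[0,0,0],"hand":0},{"translation":[0,0,0],"angular":[0,0,0],"hand":0}]'
python3 - <<'E'
from h import *
np.set_printoptions(precision=4,suppress=True)
st=manip.get_state(); a=manip.get_image("wrist"); cv2.imwrite("pics/w1.png",a[:,:,::-1])
W=cam("wrist",st); print(q(st["ee_rot"]).as_matrix(),st["position"]); print(proj(W,[.4767,.0355,.095]),proj(W,[.577,.030,.04]))
E
```

```text
clock: 0.93
position: [0.4767, 0.036, 0.231]
ee_rot: [-0.0, 0.94, 0.342, -0.0]
contact_force: [-0.2, -0.1, 0.3]
width: 0.0859
gripper_force: 0.0
clock: 1.6
position: [0.473, 0.0362, 0.1768]
ee_rot: [-0.0, 1.0, -0.02, -0.005]
contact_force: [-1.1, 0.0, -0.3]
width: 0.0854
gripper_force: 0.0
[[ 0.9991 -0.0401 -0.0104]
 [-0.0401 -0.9992  0.0007]
 [-0.0104 -0.0003 -0.9999]] [0.473  0.0362 0.1768]
[281.8601 208.7191] [283.6518  70.648 ]
```

View pics/w1.png

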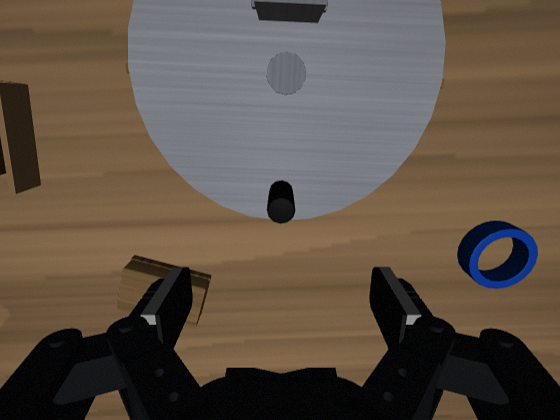

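The wrist view shows the peg at (281,208), as predicted, the hub at (286,73), and the sanding block near the left finger at (165,285). I'll check that clearance before going down.

```bash
python3 - <<'E'
from h import *
np.set_printoptions(precision=4,suppress=True)
st=manip.get_state();print(st["position"])
W=cam("wrist",st)
for u in((136,256),(211,274)):print(plane(W,u,.03))
print(plane(W,(286,73),.04),plane(W,(281,209),.095))
S=cam("scene")
for u in((352,194),(366,185),(389,204),(375,217)):print(plane(S,u,.03 if u[0]!=375 else 0))
E
python3 -m handwheel '[{"translation":[0.003,0,0.01],"angular":[0,0,0],"hand":0.3},{"translation":[0,0,0],"angular":[0,0,0],"hand":0.3},{"translation":[0,0,0],"angular":[0,0,0],"hand":0.3},{"translation":[0,0,0],"angular":[0,0,0],"hand":0.3}]'
```

```text
[0.4744 0.0362 0.1789]
[0.4088 0.1897 0.03  ]
[0.3845 0.1142 0.03  ]
[0.5772 0.0281 0.04  ] [0.4774 0.0361 0.095 ]
[0.3735 0.1251 0.03  ]
[0.3237 0.1434 0.03  ]
[0.3553 0.2255 0.03  ]
[0.3909 0.2053 0.    ]
clock: 1.98
position: [0.4807, 0.0358, 0.1722]
ee_rot: [0.0, 1.0, -0.02, 0.001]
contact_force: [-0.0, 0.7, -0.0]
width: 0.0598
gripper_force: 0.0
```

```bash
python3 -m handwheel '[{"translation":[-0.003,0,0.03],"angular":[0,0,0],"hand":0.3},{"translation":[0,0,0.03],"angular":[0,0,0],"hand":0.3},{"translation":[0,0,0.03],"angular":[0,0,0],"hand":0.3},{"translation":[0,0,0.019],"angular":[0,0,0],"hand":0.3},{"translation":[0,0,0],"angular":[0,0,0],"hand":0.9},{"translation":[0,0,0],"angular":[0,0,0],"hand":0.9},{"translation":[0,0,0],"angular":[0,0,0],"hand":0.9},{"translation":[0,0,0],"angular":[0,0,0],"hand":0.9},{"translation":[0,0,0],"angular":[0,0,0],"hand":0.9},{"translation":[0,0,0],"angular":[0,0,0],"hand":0.9}]' 25
```

```text
clock: 2.82
position: [0.4787, 0.0359, 0.064]
ee_rot: [0.0, 1.0, -0.02, 0.002]
contact_force: [0.0, -0.2, 5.4]
width: 0.0215
gripper_force: 25.5
```

```bash
python3 -m handwheel '[{"translation":[0.0005,0.0105,0],"angular":[0,0,-6],"hand":0.9},{"translation":[0.0005,0.0105,0],"angular":[0,0,-6],"hand":0.9},{"translation":[0.0005,0.0105,0],"angular":[0,0,-6],"hand":0.9},{"translation":[0.0005,0.0105,0],"angular":[0,0,-6],"hand":0.9},{"translation":[0.0005,0.0105,0],"angular":[0,0,-6],"hand":0.9},{"translation":[0.0005,0.0105,0],"angular":[0,0,-6],"hand":0.9},{"translation":[0.0005,0.0105,0],"angular":[0,0,-6],"hand":0.9}]'
python3 -m handwheel '[{"translation":[0.0005,0.0105,0],"angular":[0,0,-6],"hand":0.9},{"translation":[0.0005,0.0105,0],"angular":[0,0,-6],"hand":0.9},{"translation":[0.0005,0.0105,0],"angular":[0,0,-6],"hand":0.9},{"translation":[0.0005,0.0105,0],"angular":[0,0,-6],"hand":0.9},{"translation":[0.0005,0.0105,0],"angular":[0,0,-6],"hand":0.9},{"translation":[0.0005,0.0105,0],"angular":[0,0,-6],"hand":0.9},{"translation":[0.0005,0.0105,0],"angular":[0,0,-6],"hand":0.9},{"translation":[0.0005,0.0105,0],"angular":[0,0,-6],"hand":0.9},{"translation":[0,0,0],"angular":[0,0,0],"hand":0.9}]'
```

```text
clock: 3.4
position: [0.4985, -0.0314, 0.0639]
ee_rot: [-0.001, 0.94, 0.342, -0.0]
contact_force: [-3.2, 3.5, 10.4]
width: 0.0212
gripper_force: 26.4
clock: 4.15
position: [0.5746, -0.0698, 0.0639]
ee_rot: [0.001, 0.72, 0.694, 0.0]
contact_force: [-2.5, -0.4, 8.8]
width: 0.021
gripper_force: 26.5
```

```bash
python3 -m handwheel '[{"translation":[0,0,0],"angular":[0,0,0],"hand":0.3},{"translation":[0,0,0],"angular":[0,0,0],"hand":0.3},{"translation":[0,0,0],"angular":[0,0,0],"hand":0.3},{"translation":[0,0,-0.03],"angular":[0,0,0],"hand":0.3},{"translation":[0,0,-0.035],"angular":[0,0,0],"hand":0},{"translation":[0,0,-0.035],"angular":[0,0,0],"hand":0},{"translation":[0.03,0,-0.028],"angular":[0,0,0],"hand":0},{"translation":[0.03,0,-0.028],"angular":[0,0,0],"hand":0},{"translation":[0.03,0,-0.028],"angular":[0,0,0],"hand":0},{"translation":[0.03,0,0],"angular":[0,0,0],"hand":0}]'
python3 -m handwheel '[{"translation":[0,0,0],"angular":[0,0,0],"hand":0},{"translation":[0,0,0],"angular":[0,0,0],"hand":0},{"translation":[0,0,0],"angular":[0,0,0],"hand":0},{"translation":[0,0,0],"angular":[0,0,0],"hand":0}]'
python3 - <<'E'
from h import *
np.set_printoptions(precision=4,suppress=True)
st=manip.get_state(); np.save("w2.npy",st,allow_pickle=True); a=manip.get_image("wrist"); cv2.imwrite("pics/w2.png",cv2.convertScaleAbs(a[:,:,::-1],alpha=1.3))
print(st["position"],st["qd"])
W=cam("wrist",st); print(proj(W,[.584,.11,.04]),proj(W,[.577,.0295,.04]))
E
```

```text
clock: 4.98
position: [0.5805, 0.0521, 0.2528]
ee_rot: [0.004, 0.722, 0.692, 0.004]
contact_force: [1.0, -0.1, 0.4]
width: 0.0855
gripper_force: 0.0
clock: 5.32
position: [0.5771, 0.0501, 0.2454]
ee_rot: [-0.0, 0.722, 0.692, -0.001]
contact_force: [-0.7, -0.6, -0.0]
width: 0.0851
gripper_force: 0.0
[0.5771 0.0501 0.2454] [-0.0083  0.0024 -0.004   0.0018  0.0003  0.0022]
[285.8311 123.9481] [282.2725 195.8491]
```

View pics/w2.png

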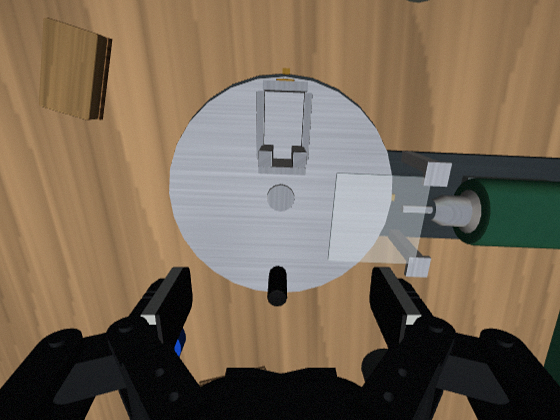

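The nest is at the side stop: hub at (281,197), rails at x≈264–304, the tenon slot facing the hub at row ~150, and the guard to the right at (380,215). Next I'll look over the tray and then measure both.

```bash
python3 -m handwheel '[{"translation":[0.036,-0.003,0],"angular":[0,0,0],"hand":0},{"translation":[0.036,-0.003,0],"angular":[0,0,0],"hand":0},{"translation":[0.036,-0.003,0],"angular":[0,0,0],"hand":0},{"translation":[0.036,-0.003,0],"angular":[0,0,0],"hand":0},{"translation":[0.036,-0.003,0],"angular":[0,0,0],"hand":0},{"translation":[0.036,-0.003,0],"angular":[0,0,0],"hand":0},{"translation":[0.036,-0.003,0],"angular":[0,0,0],"hand":0},{"translation":[0.03,0,0],"angular":[0,0,6.2],"hand":0},{"translation":[0,0,0],"angular":[0,0,6.2],"hand":0},{"translation":[0,0,0],"angular":[0,0,6.2],"hand":0}]'
python3 -m handwheel '[{"translation":[0,0,0],"angular":[0,0,0],"hand":0},{"translation":[0,0,0],"angular":[0,0,0],"hand":0},{"translation":[0,0,0],"angular":[0,0,0],"hand":0},{"translation":[0,0,0],"angular":[0,0,0],"hand":0}]'
python3 - <<'E'
from h import *
np.set_printoptions(precision=4,suppress=True)
st=manip.get_state(); np.save("w3.npy",st,allow_pickle=True); a=manip.get_image("wrist"); cv2.imwrite("pics/w3.png",cv2.convertScaleAbs(a[:,:,::-1],alpha=1.3))
print(st["position"],st["qd"])
W=cam("wrist",st); p=proj(W,[.5546,.3865,.05]);print(p)
x,y=(int(v) for v in p)
b=cv2.imread("pics/w3.png"); y0=max(0,y-75); x0=x-50; print("origins",x0,y0)
A=cv2.resize(cv2.imread("pics/w2.png")[65:215,235:335],None,fx=4,fy=4,interpolation=cv2.INTER_CUBIC)
B=cv2.resize(b[y0:y0+150,x0:x0+100],None,fx=4,fy=4,interpolation=cv2.INTER_CUBIC)
cv2.imwrite("pics/c1.png",np.hstack([A,B]))
E
```

```text
clock: 6.2
position: [0.5681, 0.3346, 0.2449]
ee_rot: [-0.0, 0.825, 0.565, -0.001]
contact_force: [0.0, -1.2, -0.1]
width: 0.085
gripper_force: 0.0
clock: 6.53
position: [0.5683, 0.3328, 0.2462]
ee_rot: [0.0, 0.824, 0.567, -0.0]
contact_force: [-0.1, -0.7, -0.3]
width: 0.0853
gripper_force: 0.0
[0.5683 0.3328 0.2462] [ 0.0036 -0.0034 -0.002  -0.      0.0008  0.0058]
[251.4717 138.6796]
origins 201 63
```

View pics/c1.png

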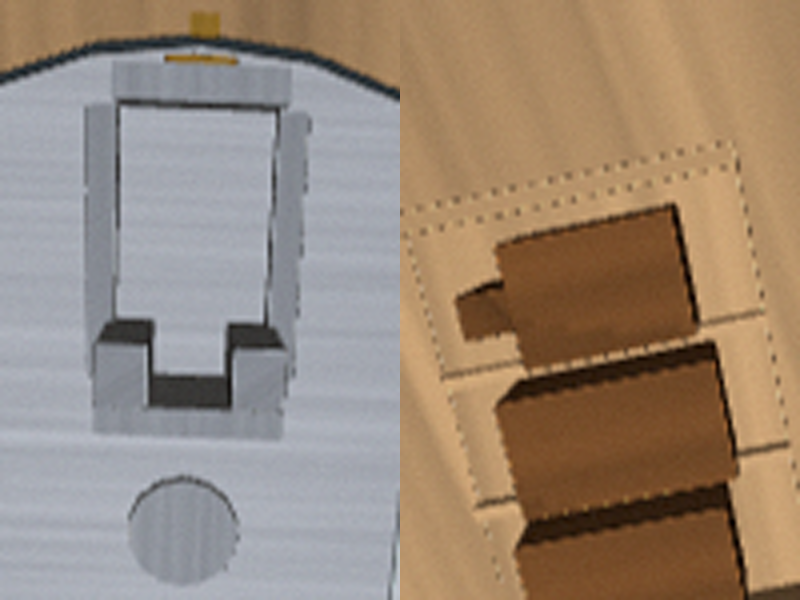

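The left crop shows the nest cheek and shoulder tops clearly: shoulder front edge at row ~346, slot at cols 148–232, outer cheek inner edge at row ~102. In the right crop the blank's body has top corners (497,243), (675,205), (697,325), (525,368), with the tenon end at (456,298)–(465,340).

Run:
```python
from h import *
np.set_printoptions(precision=4,suppress=True)
l=lambda f:np.load(f,allow_pickle=True).item()
A=lambda u,v,z:plane(cam("wrist",l("w2.npy")),((u+.5)/4-.5+235,(v+.5)/4-.5+65),z)
B=lambda u,v,z:plane(cam("wrist",l("w3.npy")),((u-400+.5)/4-.5+201,(v+.5)/4-.5+63),z)
hub=A(184,531,.042); print("hub",hub)
ci=(A(117,102,.09)+A(280,106,.09))/2; co=(A(113,62,.09)+A(292,67,.09))/2
sb=(A(149,406,.09)+A(231,407,.09))/2   # slot back edge x=-35
sf=(A(97,345,.09)+A(285,348,.09))/2  # shoulder front x=-20
bk=(A(93,437,.09)+A(283,439,.09))/2
for n,p in(("cheek in",ci),("cheek out",co),("slot back",sb),("shoulder front",sf),("back",bk)): print(n,p,np.linalg.norm((p-hub)[:2]),np.degrees(np.arctan2(*(p-hub)[[1,0]])))
rail=[A(118,110,.048),A(117,315,.048),A(276,110,.048),A(268,325,.048)];print("rails",np.array(rail))
d=(ci-sb)[:2];print("nest len",np.linalg.norm(d),"dir",np.degrees(np.arctan2(d[1],d[0])))
P=[B(*c,.05) for c in((497,243),(675,205),(697,325),(525,368),(456,298),(465,340))]
print(np.array(P))
x=(P[1]+P[2]-P[0]-P[3])/2; te=(P[4]+P[5])/2; fe=(P[1]+P[2])/2
print("len",np.linalg.norm(x),"wid",np.linalg.norm((P[0]+P[1]-P[2]-P[3])/2),"yaw",np.degrees(np.arctan2(x[1],x[0])),"total",np.linalg.norm(fe-te),"centre",(fe+te)/2, np.degrees(np.arctan2(*(fe-te)[[1,0]])))
st=manip.get_state(); T=q(st["ee_rot"]).as_matrix();print(st["position"],T,"delta tool",T.T@((fe+te)/2-st["position"]))
```

```text
hub [0.5749 0.028  0.042 ]
cheek in [0.583  0.1417 0.09  ] 0.11398701835735386 85.9567246824522
cheek out [0.5841 0.1499 0.09  ] 0.12220140121689775 85.668847642389
slot back [0.5784 0.0736 0.09  ] 0.04572395610332986 85.67711874208153
shoulder front [0.5792 0.088  0.09  ] 0.06008890761569292 85.94158747246054
back [0.5776 0.0659 0.09  ] 0.03799210288954076 85.98829265432538
rails [[0.5628 0.1426 0.048 ]
 [0.5595 0.091  0.048 ]
 [0.6031 0.1409 0.048 ]
 [0.6    0.0867 0.048 ]]
nest len 0.06826397138655829 dir 86.14400739551408
[[0.5346 0.411  0.05  ]
 [0.5817 0.4033 0.05  ]
 [0.5759 0.3725 0.05  ]
 [0.5283 0.3784 0.05  ]
 [0.5186 0.402  0.05  ]
 [0.5162 0.391  0.05  ]]
len 0.04785985351187808 wid 0.032245920407165375 yaw -8.181167752548488 total 0.06197897121743869 centre [0.5481 0.3922 0.05  ] -7.976095488622189
[0.5682 0.3329 0.2463] [[ 0.3567  0.9342 -0.    ]
 [ 0.9342 -0.3567 -0.    ]
 [-0.     -0.     -1.    ]] delta tool [ 0.0482 -0.0399  0.1963]
```

```bash
python3 -m handwheel '[{"translation":[0,0,0],"angular":[0,0,-6.45],"hand":0},{"translation":[0,0,0],"angular":[0,0,-6.45],"hand":0},{"translation":[0.028,-0.014,0],"angular":[0,0,0],"hand":0},{"translation":[0.028,-0.014,0],"angular":[0,0,0],"hand":0},{"translation":[0,0,0.035],"angular":[0,0,0],"hand":0},{"translation":[0,0,0.035],"angular":[0,0,0],"hand":0},{"translation":[0,0,0.035],"angular":[0,0,0],"hand":0},{"translation":[0,0,0.035],"angular":[0,0,0],"hand":0},{"translation":[0,0,0],"angular":[0,0,0],"hand":0},{"translation":[0,0,0],"angular":[0,0,0],"hand":0}]'
python3 -m handwheel '[{"translation":[0,0,0],"angular":[0,0,0],"hand":0},{"translation":[0,0,0],"angular":[0,0,0],"hand":0}]'
python3 - <<'E'
from h import *
np.set_printoptions(precision=4,suppress=True)
st=manip.get_state(); T=q(st["ee_rot"]).as_matrix();print(st["position"],"psi",np.degrees(np.arctan2(T[1,1],T[0,1])),"delta tool",T.T@(np.array([.5481,.3922,.014])-st["position"]))
a=manip.get_image("wrist"); cv2.imwrite("pics/w4.png",cv2.convertScaleAbs(a[:,:,::-1],alpha=1.3))
W=cam("wrist",st)
for p in P if 0 else ([.5346,.411,.05],[.5817,.4033,.05],[.5174,.3965,.05]):print(proj(W,p))
E
```

```text
clock: 7.42
position: [0.5471, 0.3921, 0.1048]
ee_rot: [-0.0, 0.755, 0.656, -0.002]
contact_force: [0.4, -0.3, 0.6]
width: 0.0853
gripper_force: 0.0
clock: 7.58
position: [0.5501, 0.3939, 0.1095]
ee_rot: [0.001, 0.755, 0.656, 0.003]
contact_force: [-0.4, -0.6, 0.1]
width: 0.0855
gripper_force: 0.0
[0.5501 0.3939 0.1095] psi -8.006010112413591 delta tool [-0.0023 -0.0022  0.0955]
[255.2584 206.8904]
[325.2615 208.3058]
[234.3261 229.7364]
```

View pics/w4.png

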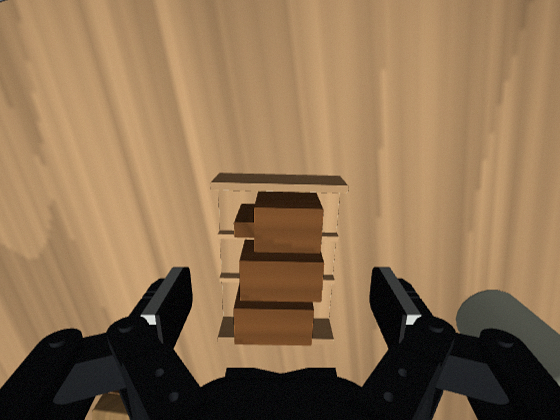

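The blank's top at cols 254–323, rows 207–251 matches the prediction to about 1 px, with yaw aligned. I'll go down and grip it by its ends.

```bash
python3 -m handwheel '[{"translation":[-0.0015,-0.0015,0.025],"angular":[0,0,0],"hand":0},{"translation":[0,0,0.025],"angular":[0,0,0],"hand":0},{"translation":[0,0,0.025],"angular":[0,0,0],"hand":0},{"translation":[0,0,0.018],"angular":[0,0,0],"hand":0},{"translation":[0,0,0],"angular":[0,0,0],"hand":0},{"translation":[0,0,0],"angular":[0,0,0],"hand":0},{"translation":[0,0,0],"angular":[0,0,0],"hand":0}]'
python3 -m handwheel '[{"translation":[0,0,0],"angular":[0,0,0],"hand":0.6},{"translation":[0,0,0],"angular":[0,0,0],"hand":0.6},{"translation":[0,0,0],"angular":[0,0,0],"hand":0.6},{"translation":[0,0,0],"angular":[0,0,0],"hand":0.6},{"translation":[0,0,0],"angular":[0,0,0],"hand":0.6},{"translation":[0,0,0],"angular":[0,0,0],"hand":0.6}]' 30
```

```text
clock: 8.22
position: [0.548, 0.3926, 0.0157]
ee_rot: [0.0, 0.755, 0.656, 0.002]
contact_force: [-0.3, -0.2, 0.0]
width: 0.0853
gripper_force: 0.0
clock: 8.72
position: [0.5476, 0.3925, 0.0155]
ee_rot: [0.0, 0.755, 0.656, 0.002]
contact_force: [0.8, -0.4, 5.9]
width: 0.0614
gripper_force: 33.3
```

```bash
python3 -m handwheel '[{"translation":[0,0,-0.015],"angular":[0,0,0],"hand":0.6},{"translation":[0,0,-0.035],"angular":[0,0,0],"hand":0.6},{"translation":[0,0,-0.035],"angular":[0,0,0],"hand":0.6},{"translation":[-0.0103,-0.0264,0],"angular":[0,0,0],"hand":0.6},{"translation":[-0.0103,-0.0264,0],"angular":[0,0,0],"hand":0.6},{"translation":[-0.0103,-0.0264,0],"angular":[0,0,0],"hand":0.6},{"translation":[-0.0103,-0.0264,0],"angular":[0,0,0],"hand":0.6},{"translation":[-0.0103,-0.0264,0],"angular":[0,0,0],"hand":0.6},{"translation":[0,0,0],"angular":[0,0,-6],"hand":0.6},{"translation":[0,0,0],"angular":[0,0,-7],"hand":0.6}]'
python3 -m handwheel '[{"translation":[0,0,0],"angular":[0,0,-7],"hand":0.6},{"translation":[0,0,0],"angular":[0,0,-7],"hand":0.6},{"translation":[0,0,0],"angular":[0,0,-7],"hand":0.6},{"translation":[0,0,0],"angular":[0,0,-7],"hand":0.6},{"translation":[0,0,0],"angular":[0,0,-7],"hand":0.6},{"translation":[0,0,0],"angular":[0,0,-7],"hand":0.6},{"translation":[0,0,0],"angular":[0,0,-7],"hand":0.6},{"translation":[0,0,0],"angular":[0,0,-7],"hand":0.6},{"translation":[0,0,0],"angular":[0,0,-7],"hand":0.6},{"translation":[0,0,0],"angular":[0,0,-7],"hand":0.6}]'
python3 -m handwheel '[{"translation":[0,0,0],"angular":[0,0,-7],"hand":0.6},{"translation":[0,0,0.03],"angular":[0,0,-4],"hand":0.6},{"translation":[0,0,0.03],"angular":[0,0,0],"hand":0.6},{"translation":[0,0,0.02],"angular":[0,0,0],"hand":0.6},{"translation":[0,0,0],"angular":[0,0,0],"hand":0.6},{"translation":[0,0,0],"angular":[0,0,0],"hand":0.6},{"translation":[0,0,0],"angular":[0,0,0],"hand":0.6}]'
```

```text
clock: 9.55
position: [0.4063, 0.3585, 0.0989]
ee_rot: [-0.0, 0.673, 0.739, -0.0]
contact_force: [0.9, -0.1, -0.7]
width: 0.0615
gripper_force: 33.4
clock: 10.38
position: [0.4085, 0.3592, 0.0988]
ee_rot: [0.0, 0.127, 0.992, 0.0]
contact_force: [0.9, 0.0, -0.7]
width: 0.0617
gripper_force: 33.4
clock: 10.97
position: [0.4095, 0.3598, 0.0195]
ee_rot: [0.001, 0.035, 0.999, 0.001]
contact_force: [-0.8, -0.1, -0.5]
width: 0.0611
gripper_force: 33.3
```

```bash
python3 -m handwheel '[{"translation":[0,0,0.004],"angular":[0,0,0],"hand":0.6},{"translation":[0,0,0.003],"angular":[0,0,0],"hand":0.6},{"translation":[0,0,0.0025],"angular":[0,0,0],"hand":0.6},{"translation":[0,0,0.001],"angular":[0,0,0],"hand":0.6},{"translation":[0,0,0],"angular":[0,0,0],"hand":0.6},{"translation":[0,0,0],"angular":[0,0,0],"hand":0.6}]'
```

```text
clock: 11.47
position: [0.4091, 0.3595, 0.0095]
ee_rot: [0.001, 0.035, 0.999, 0.001]
contact_force: [-0.8, -1.6, 8.9]
width: 0.0618
gripper_force: 34.2
```

```bash
python3 -m handwheel '[{"translation":[0,0,0],"angular":[0,0,0],"hand":0},{"translation":[0,0,0],"angular":[0,0,0],"hand":0},{"translation":[0,0,0],"angular":[0,0,0],"hand":0},{"translation":[0,0,-0.02],"angular":[0,0,0],"hand":0},{"translation":[0,0,-0.03],"angular":[0,0,0],"hand":0},{"translation":[0,0,-0.03],"angular":[0,0,0],"hand":0},{"translation":[0,0,-0.03],"angular":[0,0,6],"hand":0},{"translation":[0,0,0],"angular":[0,0,7],"hand":0},{"translation":[0,0,0],"angular":[0,0,7],"hand":0},{"translation":[0,0,0],"angular":[0,0,7],"hand":0}]'
python3 -m handwheel '[{"translation":[0,0,0],"angular":[0,0,7],"hand":0},{"translation":[0,0,0],"angular":[0,0,7],"hand":0},{"translation":[0,0,0],"angular":[0,0,7],"hand":0},{"translation":[0,0,0],"angular":[0,0,7],"hand":0},{"translation":[0,0,0],"angular":[0,0,7],"hand":0},{"translation":[0,0,0],"angular":[0,0,7],"hand":0},{"translation":[0,0,0],"angular":[0,0,7],"hand":0},{"translation":[0,0,0],"angular":[0,0,7],"hand":0},{"translation":[0,0,0],"angular":[0,0,7],"hand":0},{"translation":[0.004,0,0],"angular":[0,0,0],"hand":0}]'
python3 -m handwheel '[{"translation":[0,0,0],"angular":[0,0,0],"hand":0},{"translation":[0,0,0],"angular":[0,0,0],"hand":0},{"translation":[0,0,0],"angular":[0,0,0],"hand":0},{"translation":[0,0,0],"angular":[0,0,0],"hand":0},{"translation":[0,0,0],"angular":[0,0,0],"hand":0}]'
python3 - <<'E'
from h import *
np.set_printoptions(precision=4,suppress=True)
st=manip.get_state(); a=manip.get_image("wrist"); W=cam("wrist",st); np.save("w5.npy",st,allow_pickle=True); cv2.imwrite("pics/w5.png",cv2.convertScaleAbs(a[:,:,::-1],alpha=1.3))
T=q(st["ee_rot"]).as_matrix();print(st["position"],"psi",np.degrees(np.arctan2(T[1,1],T[0,1])))
c=np.array([.4091,.3595,.044]); x=np.array([np.cos(np.radians(86)),np.sin(np.radians(86)),0]); y=np.array([-x[1],x[0],0])
for s,t in((31,17),(31,-17),(-17,17),(-17,-17),(-31,6),(-31,-6)):print(proj(W,c+x*s/1e3+y*t/1e3))
E
```

```text
clock: 12.3
position: [0.4087, 0.3593, 0.1185]
ee_rot: [0.0, 0.27, 0.963, 0.001]
contact_force: [0.5, 0.1, 0.2]
width: 0.0856
gripper_force: 0.0
clock: 13.13
position: [0.4084, 0.3626, 0.1175]
ee_rot: [0.0, 0.732, 0.681, -0.001]
contact_force: [-0.7, 0.2, -0.4]
width: 0.085
gripper_force: 0.0
clock: 13.55
position: [0.4087, 0.3631, 0.1177]
ee_rot: [0.0, 0.731, 0.682, -0.0]
contact_force: [0.3, -0.1, 0.8]
width: 0.0855
gripper_force: 0.0
[0.4087 0.3631 0.1177] psi -3.9563003209725713
[258.6198 183.3732]
[306.4501 183.4276]
[259.9681 244.8359]
[304.7339 244.8923]
[274.5459 261.3246]
[290.0558 261.3447]
```

View pics/w5.png

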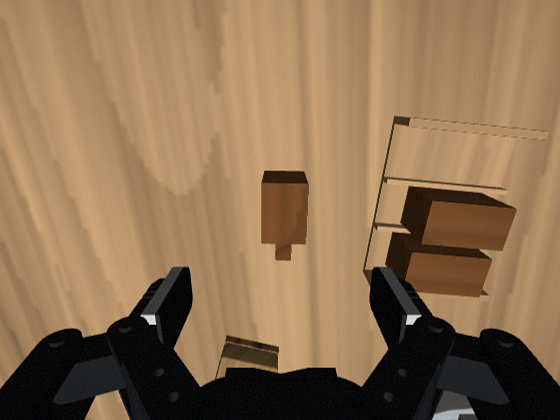

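The blank is seen at cols 262–308, rows 182–244, with the tenon end at (283,260). That is 1–2 px right of the prediction, a camera bias of about 1.4 mm that also applies to the nest measurement. The yaw is right, so I'll grip it by its sides.

```bash
python3 -m handwheel '[{"translation":[0,0.0005,0.03],"angular":[0,0,0],"hand":0},{"translation":[0,0,0.03],"angular":[0,0,0],"hand":0},{"translation":[0,0,0.03],"angular":[0,0,0],"hand":0},{"translation":[0,0,0.0137],"angular":[0,0,0],"hand":0},{"translation":[0,0,0],"angular":[0,0,0],"hand":0.2},{"translation":[0,0,0],"angular":[0,0,0],"hand":0.8},{"translation":[0,0,0],"angular":[0,0,0],"hand":0.8},{"translation":[0,0,0],"angular":[0,0,0],"hand":0.8},{"translation":[0,0,0],"angular":[0,0,0],"hand":0.8},{"translation":[0,0,0],"angular":[0,0,0],"hand":0.8}]' 40
python3 -m handwheel '[{"translation":[0,0,0],"angular":[0,0,0],"hand":0.8},{"translation":[0,0,0],"angular":[0,0,0],"hand":0.8},{"translation":[0,0,0],"angular":[0,0,0],"hand":0.8}]' 40
```

```text
clock: 14.43
position: [0.4105, 0.3639, 0.0158]
ee_rot: [0.0, 0.731, 0.682, 0.002]
contact_force: [-0.4, 0.3, 5.6]
width: 0.0332
gripper_force: 41.3
clock: 14.68
position: [0.4106, 0.364, 0.0158]
ee_rot: [0.0, 0.731, 0.682, 0.002]
contact_force: [1.5, -0.6, 6.2]
width: 0.0334
gripper_force: 41.4
```

```bash
python3 -m handwheel '[{"translation":[0,0,-0.015],"angular":[0,0,0],"hand":0.8},{"translation":[0,0,-0.03],"angular":[0,0,0],"hand":0.8},{"translation":[0,0,-0.035],"angular":[0,0,0],"hand":0.8},{"translation":[0,0,-0.035],"angular":[0,0,0],"hand":0.8},{"translation":[-0.0267,0.0207,-0.015],"angular":[0,0,0],"hand":0.8},{"translation":[-0.0267,0.0207,0],"angular":[0,0,0],"hand":0.8},{"translation":[-0.0267,0.0207,0],"angular":[0,0,0],"hand":0.8},{"translation":[-0.0267,0.0207,0],"angular":[0,0,0],"hand":0.8},{"translation":[-0.0267,0.0207,0],"angular":[0,0,0],"hand":0.8},{"translation":[-0.0267,0.0207,0],"angular":[0,0,0],"hand":0.8}]'
python3 -m handwheel '[{"translation":[-0.0267,0.0207,0],"angular":[0,0,0],"hand":0.8},{"translation":[-0.0267,0.0207,0],"angular":[0,0,0],"hand":0.8},{"translation":[-0.0266,0.0207,0],"angular":[0,0,0],"hand":0.8},{"translation":[0,0,0.01],"angular":[0,0,0],"hand":0.8},{"translation":[0,0,0],"angular":[0,0,0],"hand":0.8},{"translation":[0,0,0],"angular":[0,0,0],"hand":0.8},{"translation":[0,0,0],"angular":[0,0,0],"hand":0.8},{"translation":[0,0,0],"angular":[0,0,0],"hand":0.8}]'
python3 - <<'E'
from h import *
np.set_printoptions(precision=4,suppress=True)
st=manip.get_state(); a=manip.get_image("wrist"); W=cam("wrist",st); b=cv2.convertScaleAbs(a[:,:,::-1],alpha=1.4); np.save("w6.npy",st,allow_pickle=True)
T=q(st["ee_rot"]).as_matrix();print(st["position"],"psi",np.degrees(np.arctan2(T[1,1],T[0,1])),"delta",T.T@(np.array([.5796,.1117,.0558])-st["position"]))
cv2.imwrite("pics/w6.png",cv2.resize(b[120:320,180:380],None,fx=3,fy=3,interpolation=cv2.INTER_CUBIC))
E
```

```text
clock: 15.52
position: [0.5224, 0.1932, 0.1446]
ee_rot: [0.0, 0.731, 0.682, 0.0]
contact_force: [0.6, -0.3, -0.0]
width: 0.0334
gripper_force: 40.6
clock: 16.18
position: [0.5777, 0.1116, 0.1345]
ee_rot: [-0.0, 0.731, 0.683, 0.0]
contact_force: [-0.5, -0.8, -0.6]
width: 0.033
gripper_force: 40.6
[0.5777 0.1116 0.1345] psi -3.9113710804448885 delta [0.0002 0.0019 0.0787]
```

View pics/w6.png

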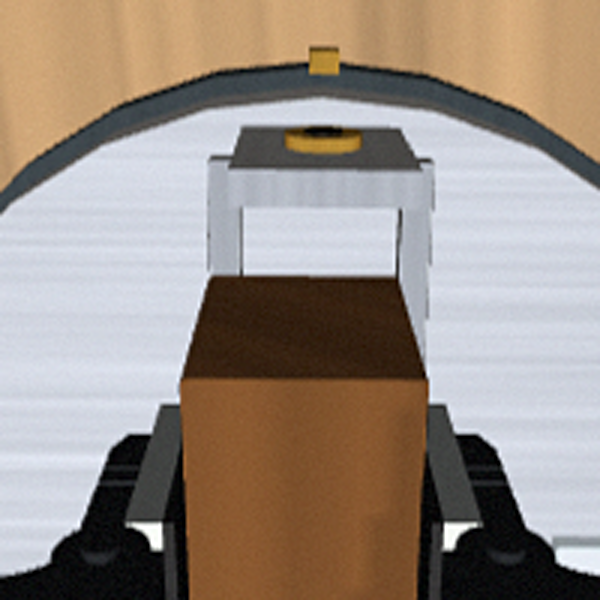

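The view shows the blank held square with its bottom far edge at crop (211–398, 277), and the nest's outer cheek top beyond it at (225–420, 170–207). I'll compare the two numerically, since they share the same camera bias.

Run:
```python
from h import *
np.set_printoptions(precision=4,suppress=True)
st=np.load("w6.npy",allow_pickle=True).item();W=cam("wrist",st)
f=lambda u,v,z:plane(W,((u+.5)/3-.5+180,(v+.5)/3-.5+120),z)
T=q(st["ee_rot"]).as_matrix(); zb=st["position"][2]-.0158
L=lambda p:T.T@(p-st["position"])
print("block far bottom",L((f(211,277,zb)+f(398,277,zb))/2),L((f(181,380,zb+.044)+f(427,380,zb+.044))/2))
print("cheek in top",L((f(224,207,.09)+f(421,207,.09))/2),"out top",L((f(231,169,.09)+f(419,169,.09))/2), "rails in z.048",L((f(242,210,.048)+f(399,210,.048))/2))
```

```text
block far bottom [ 0.0263 -0.0004  0.0158] [ 0.0271 -0.0005 -0.0282]
cheek in top [0.0315 0.0034 0.0445] out top [0.0395 0.0038 0.0445] rails in z.048 [0.0194 0.0037 0.0865]
```

```bash
python3 -m handwheel '[{"translation":[0.0013,0.0032,0],"angular":[0,0,0],"hand":0.8},{"translation":[0,0,0.01],"angular":[0,0,0],"hand":0.8},{"translation":[0,0,0.01],"angular":[0,0,0],"hand":0.8},{"translation":[0,0,0.01],"angular":[0,0,0],"hand":0.8},{"translation":[0,0,0],"angular":[0,0,0],"hand":0.8},{"translation":[0,0,0],"angular":[0,0,0],"hand":0.8},{"translation":[0,0,0],"angular":[0,0,0],"hand":0.8}]'
python3 -m handwheel '[{"translation":[0,0,0.01],"angular":[0,0,0],"hand":0.8},{"translation":[0,0,0.01],"angular":[0,0,0],"hand":0.8},{"translation":[0,0,0.01],"angular":[0,0,0],"hand":0.8},{"translation":[0,0,0.008],"angular":[0,0,0],"hand":0.8},{"translation":[0,0,0],"angular":[0,0,0],"hand":0.8},{"translation":[0,0,0],"angular":[0,0,0],"hand":0.8}]'
```

```text
clock: 16.82
position: [0.5816, 0.1115, 0.1038]
ee_rot: [-0.0, 0.731, 0.682, -0.0]
contact_force: [0.4, 0.3, -0.1]
width: 0.0335
gripper_force: 40.6
clock: 17.32
position: [0.581, 0.1114, 0.0651]
ee_rot: [-0.001, 0.731, 0.682, -0.001]
contact_force: [0.4, -0.1, -1.6]
width: 0.0334
gripper_force: 40.6
```

```bash
python3 -m handwheel '[{"translation":[0,0,0.004],"angular":[0,0,0],"hand":0.8},{"translation":[0,0,0.003],"angular":[0,0,0],"hand":0.8},{"translation":[0,0,0.0015],"angular":[0,0,0],"hand":0.8},{"translation":[0,0,0.001],"angular":[0,0,0],"hand":0.8},{"translation":[0,0,0],"angular":[0,0,0],"hand":0.8},{"translation":[0,0,0],"angular":[0,0,0],"hand":0.8}]'
```

```text
clock: 17.82
position: [0.5817, 0.1115, 0.0567]
ee_rot: [0.0, 0.731, 0.682, 0.0]
contact_force: [-0.0, -0.2, -0.0]
width: 0.0328
gripper_force: 40.6
```

```bash
python3 -m handwheel '[{"translation":[0,0,0.001],"angular":[0,0,0],"hand":0.8},{"translation":[0,0,0.0005],"angular":[0,0,0],"hand":0.8},{"translation":[0,0,0],"angular":[0,0,0],"hand":0.8},{"translation":[0,0,0],"angular":[0,0,0],"hand":0.8}]'
```

```text
clock: 18.15
position: [0.5823, 0.1115, 0.0558]
ee_rot: [0.001, 0.731, 0.682, 0.001]
contact_force: [0.6, -0.4, 4.5]
width: 0.033
gripper_force: 41.1
```

It has floor contact at the expected height (4.5 N). Next I'll release, lift and check the seating.

```bash
python3 -m handwheel '[{"translation":[0,0,0],"angular":[0,0,0],"hand":0.35},{"translation":[0,0,0],"angular":[0,0,0],"hand":0.35},{"translation":[0,0,0],"angular":[0,0,0],"hand":0.35},{"translation":[0,0,-0.01],"angular":[0,0,0],"hand":0.35},{"translation":[0,0,-0.02],"angular":[0,0,0],"hand":0.35},{"translation":[0,0,-0.035],"angular":[0,0,0],"hand":0.35},{"translation":[-0.01,0,-0.035],"angular":[0,0,0],"hand":0.35},{"translation":[-0.025,0,-0.03],"angular":[0,0,0],"hand":0.35},{"translation":[-0.03,0,-0.03],"angular":[0,0,0],"hand":0.35},{"translation":[0,0,0],"angular":[0,0,0],"hand":0.35}]'
python3 -m handwheel '[{"translation":[0,0,0],"angular":[0,0,0],"hand":0.35},{"translation":[0,0,0],"angular":[0,0,0],"hand":0.35},{"translation":[0,0,0],"angular":[0,0,0],"hand":0.35}]'
python3 - <<'E'
from h import *
st=manip.get_state(); a=manip.get_image("wrist"); W=cam("wrist",st); print(proj(W,[.5805,.107,.06]),proj(W,[.575,-.07,.095]),st["position"])
b=cv2.convertScaleAbs(a[:,:,::-1],alpha=1.4); cv2.imwrite("pics/w7.png",cv2.resize(b[60:260,180:380],None,fx=3,fy=3,interpolation=cv2.INTER_CUBIC))
E
```

```text
clock: 18.98
position: [0.5805, 0.0429, 0.222]
ee_rot: [0.006, 0.732, 0.681, 0.003]
contact_force: [1.7, 0.0, 0.8]
width: 0.0553
gripper_force: 0.0
clock: 19.23
position: [0.5761, 0.048, 0.2133]
ee_rot: [-0.001, 0.731, 0.682, -0.001]
contact_force: [-0.3, 0.3, 0.2]
width: 0.0557
gripper_force: 0.0
[282.20366709 128.83181217] [288.74763639 314.71698081] [0.57614112 0.04797282 0.21331112]
```

View pics/w7.png

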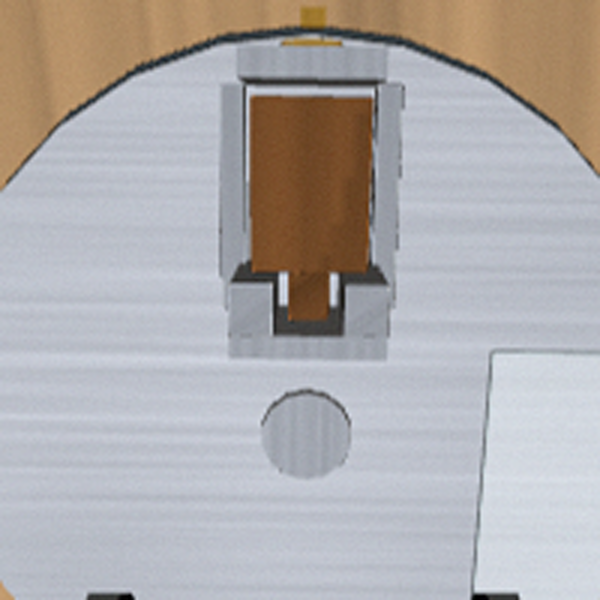

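The blank sits in the nest with its tenon in the slot at (308,300) towards the hub, with clearance at both ends, square and inside the rails. Now back to the peg.

```bash
python3 -m handwheel '[{"translation":[-0.0295,0.0005,0],"angular":[0,0,0],"hand":0.3},{"translation":[-0.0295,0.0005,0],"angular":[0,0,0],"hand":0.3},{"translation":[-0.0295,0.0005,0],"angular":[0,0,0],"hand":0.3},{"translation":[-0.0295,0.0005,0],"angular":[0,0,0],"hand":0.3},{"translation":[0,0,0.03],"angular":[0,0,0],"hand":0.3},{"translation":[0,0,0.03],"angular":[0,0,0],"hand":0.3},{"translation":[0,0,0],"angular":[0,0,0],"hand":0.3},{"translation":[0,0,0],"angular":[0,0,0],"hand":0.3},{"translation":[0,0,0],"angular":[0,0,0],"hand":0.3},{"translation":[0,0,0],"angular":[0,0,0],"hand":0.3}]'
python3 - <<'E'
from h import *
st=manip.get_state(); a=manip.get_image("wrist"); W=cam("wrist",st)
m=(a.max(2)<45).astype(np.uint8); p=proj(W,[.57,-.07,.095]); print(p,st["position"])
m[:, :]=m; m[270:]=0; n,l,s,c=cv2.connectedComponentsWithStats(m)
for i in range(1,n):
    if s[i,4]>150: print(s[i],c[i])
E
```

```text
clock: 20.12
position: [0.5722, -0.0702, 0.1561]
ee_rot: [0.001, 0.731, 0.682, 0.001]
contact_force: [-0.1, -0.2, -0.0]
width: 0.0596
gripper_force: 0.0
[278.20732752 225.82943683] [ 0.57219914 -0.07023346  0.15611091]
[ 237    4   79   20 1363] [275.65884079  13.0029347 ]
[ 520   14   40   49 1415] [542.07420495  36.2664311 ]
[ 503  100   57   44 1358] [535.43667158 121.87555228]
[446 155  40  13 168] [469.98809524 158.80952381]
[ 259  193   30   48 1163] [274.03267412 217.1900258 ]
[200 259  21  11 196] [210.94897959 264.32653061]
[341 259  27  11 202] [350.57425743 264.54455446]
```

```bash
python3 -m handwheel '[{"translation":[0,-0.003,0.03],"angular":[0,0,0],"hand":0.3},{"translation":[0,0,0.03],"angular":[0,0,0],"hand":0.3},{"translation":[0,0,0.03],"angular":[0,0,0],"hand":0.3},{"translation":[0,0,0.002],"angular":[0,0,0],"hand":0.3},{"translation":[0,0,0],"angular":[0,0,0],"hand":0.9},{"translation":[0,0,0],"angular":[0,0,0],"hand":0.9},{"translation":[0,0,0],"angular":[0,0,0],"hand":0.9},{"translation":[0,0,0],"angular":[0,0,0],"hand":0.9},{"translation":[0,0,0],"angular":[0,0,0],"hand":0.9},{"translation":[0,0,0],"angular":[0,0,0],"hand":0.9}]' 25
```

```text
clock: 21.0
position: [0.5693, -0.0707, 0.065]
ee_rot: [0.002, 0.731, 0.682, 0.001]
contact_force: [-0.5, 0.8, 6.4]
width: 0.0208
gripper_force: 25.6
```

```bash
python3 -m handwheel '[{"translation":[0.0004,-0.0087,0],"angular":[0,0,5],"hand":0.9},{"translation":[0.0004,-0.0087,0],"angular":[0,0,5],"hand":0.9},{"translation":[0.0004,-0.0087,0],"angular":[0,0,5],"hand":0.9},{"translation":[0.0004,-0.0087,0],"angular":[0,0,5],"hand":0.9},{"translation":[0.0004,-0.0087,0],"angular":[0,0,5],"hand":0.9},{"translation":[0.0004,-0.0087,0],"angular":[0,0,5],"hand":0.9},{"translation":[0.0004,-0.0087,0],"angular":[0,0,5],"hand":0.9},{"translation":[0.0004,-0.0087,0],"angular":[0,0,5],"hand":0.9},{"translation":[0.0004,-0.0087,0],"angular":[0,0,5],"hand":0.9}]'
python3 -m handwheel '[{"translation":[0.0004,-0.0087,0],"angular":[0,0,5],"hand":0.9},{"translation":[0.0004,-0.0087,0],"angular":[0,0,5],"hand":0.9},{"translation":[0.0004,-0.0087,0],"angular":[0,0,5],"hand":0.9},{"translation":[0.0004,-0.0087,0],"angular":[0,0,5],"hand":0.9},{"translation":[0.0004,-0.0087,0],"angular":[0,0,5],"hand":0.9},{"translation":[0.0004,-0.0087,0],"angular":[0,0,5],"hand":0.9},{"translation":[0.0004,-0.0087,0],"angular":[0,0,5],"hand":0.9},{"translation":[0.0004,-0.0087,0],"angular":[0,0,5],"hand":0.9},{"translation":[0.0004,-0.0087,0],"angular":[0,0,5],"hand":0.9},{"translation":[0,0,0],"angular":[0,0,0],"hand":0.9}]'
python3 -m handwheel '[{"translation":[0,0,0],"angular":[0,0,0],"hand":0.9},{"translation":[0,0,0],"angular":[0,0,0],"hand":0.9},{"translation":[0,0,0],"angular":[0,0,0],"hand":0.9}]'
```

```text
clock: 21.75
position: [0.502, -0.038, 0.065]
ee_rot: [0.003, 0.937, 0.349, 0.002]
contact_force: [0.8, -4.0, 7.7]
width: 0.0209
gripper_force: 26.3
clock: 22.58
position: [0.4774, 0.0368, 0.0649]
ee_rot: [0.0, 0.999, -0.036, 0.003]
contact_force: [-2.8, -2.8, 9.0]
width: 0.0214
gripper_force: 26.3
clock: 22.83
position: [0.4773, 0.0359, 0.065]
ee_rot: [0.0, 0.999, -0.035, 0.002]
contact_force: [-1.6, -1.2, 8.4]
width: 0.0213
gripper_force: 26.3
```

Peg back at its original location, (0.477, 0.036). I'll release, lift clear and check.

```bash
python3 -m handwheel '[{"translation":[0,0,0],"angular":[0,0,0],"hand":0.35},{"translation":[0,0,0],"angular":[0,0,0],"hand":0.35},{"translation":[0,0,0],"angular":[0,0,0],"hand":0.35},{"translation":[0,0,0],"angular":[0,0,0],"hand":0.35},{"translation":[0,0,-0.015],"angular":[0,0,0],"hand":0.35},{"translation":[0,0,-0.03],"angular":[0,0,0],"hand":0.35},{"translation":[0,0,-0.035],"angular":[0,0,0],"hand":0.35},{"translation":[0,0,-0.035],"angular":[0,0,0],"hand":0.35},{"translation":[0.01,0,-0.035],"angular":[0,0,0],"hand":0.35},{"translation":[0,0,0],"angular":[0,0,0],"hand":0.35}]'
python3 -m handwheel '[{"translation":[0,0,0],"angular":[0,0,0],"hand":0.35},{"translation":[0,0,0],"angular":[0,0,0],"hand":0.35},{"translation":[0,0,0],"angular":[0,0,0],"hand":0.35},{"translation":[0,0,0],"angular":[0,0,0],"hand":0.35},{"translation":[0,0,0],"angular":[0,0,0],"hand":0.35},{"translation":[0,0,0],"angular":[0,0,0],"hand":0.35}]'
python3 - <<'E'
from h import *
w=manip.get_image("wrist")[:,:,::-1]; s=manip.get_image("scene")[:,:,::-1]
A=cv2.resize(w[0:260,130:430],(400,347)); B=cv2.resize(s[170:344,200:400],(400,347),interpolation=cv2.INTER_CUBIC)
cv2.imwrite("pics/f.png",cv2.convertScaleAbs(np.hstack([A,B]),alpha=1.4))
E
```

```text
clock: 23.67
position: [0.4914, 0.0353, 0.2196]
ee_rot: [0.0, 0.999, -0.035, 0.008]
contact_force: [1.0, 1.0, 0.9]
width: 0.0556
gripper_force: 0.0
clock: 24.17
position: [0.485, 0.0357, 0.2116]
ee_rot: [-0.0, 0.999, -0.035, -0.001]
contact_force: [0.2, 1.1, -0.0]
width: 0.0553
gripper_force: 0.0
```

View pics/f.png

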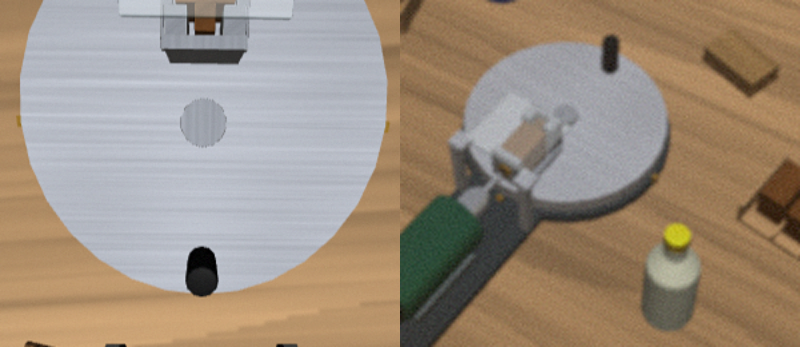

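The blank is in the nest under the guard, with its tenon at (205,25) towards the hub, the peg opposite at (202,270), and the nest square with the guard. The offcuts, bottle and sanding block are unmoved, and the gripper is clear.

```bash
python3 -c "
from rig import manip
print(manip.sign_off())"
```

```text
the job is handed in; nothing more can be done
None
```

The tenoned blank is seated on the nest floor with its tenon towards the pivot, the table is turned to the middle stop under the guard and let go, and the job was handed in at about 24 s; the last pictures show it in place, and no verdict came back.

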